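# Close the control module and hold its recessed reset button with the stylus

### The job

Gently lower the open blue cover of the transmitter control module until it is fully closed, without letting it slam. Then take the yellow-handled reset stylus from its stand, reach its tip down through the white-ringed hole in the cover and press the recessed red reset button all the way down, firmly but without forcing it, and finish while still gripping the stylus with the button held down. Never press reset while the cover is open, and leave the other things on the desk where they are.

Things in the scene. Friction and masses are not known exactly. Their poses are not given: they have to be found in the camera images.
- cover (a joint): Opening angle of the control module's blue sheet-steel cover (174 x 206 mm, 4 mm thick), rad: 0 fully closed and level, about 1.5 upright. It hinges along the rear edge of the module (the side away from the robot at yaw 0). The hinge has stiff friction: the cover stays at any angle it is left at and takes about 1 to 3 N near its free edge to lower; it is closed by pushing its outer face over towards the front and down with shut fingers.
- cover_hinge (a point): Midpoint of the cover's hinge line, at the level of the cover's underside (62 mm above the desk). Axes turn with the cover: y runs along the hinge, x lies in the cover and points from its free edge to the hinge, z is normal to the cover's outer face (up when closed). The module (fixed to the desk, an aluminium tub 170 mm along x, 200 mm along y) lies to the -x side of the hinge line; the closed cover's top is 66 mm above the desk.
- cover_edge (a point): Midpoint of the cover's free edge, on its outer face: 174 mm from the hinge line along the cover's -x. A 12 mm lip 50 mm wide stands out beyond it.
- reset_hole (a point): Centre of the round hole in the cover, at the top of its white ring (ring 23 mm outside, standing 2 mm above the cover, hole 14 mm clear). In the cover's axes it lies 95 mm from the hinge towards the free edge and 45 mm to +y of the middle. With the cover closed it is 68 mm above the desk and straight above the button.
- button_top (a point): Centre of the top of the red reset button: 13.6 mm across, in a black round shroud of 17 mm bore that stands 6 mm above it. Released, it is 38 mm above the desk, so 30 mm below the top of the hole's ring when the cover is closed.
- reset_button (a joint): How far the button is pressed, m: 0 released, 0.005 all the way down against its stop. Sprung: starts to move at 2 N, 5 N all the way down.
- stylus: The reset stylus, 124 mm long, 30 to 65 g, upright in its stand; origin at the tip, z along the stylus towards the handle's end.
- stylus_grip (a point): Middle of the stylus's yellow round handle (15 mm across, 66 mm long, ending 37 mm above this point), where to grip it; 87 mm above the tip.
- stylus_tip (a point): The stylus's tip: end of a straight white rod 6 mm across and 50 mm long. Above the rod a black collar 22 mm across and 4 mm high, then the handle.
- stylus_stand: Fixed weighted stand: base disc 66 mm across, tube 28 mm across whose rim is 60 mm above the desk. The stylus stands in it tip down, hanging by its collar on the rim, its tip 10 mm above the desk, and lifts straight out (50 mm). Origin on the desk, under the tube.
- card_rack: Bystander: black slotted rack with circuit cards, 130 x 200 mm, 112 mm high, near the back of the desk. Origin under its centre.
- fan_guard: Bystander: grey plastic fan guard, 80 mm square, 5 mm thick, lying flat. Origin under its centre.
- sma_plug: Bystander: silver coaxial connector plug, 27 mm long, 8 mm high, lying. Origin under its centre.
- sma_jack: Bystander: silver coaxial connector jack with a 13 mm square flange, 12 mm high. Origin under its centre.
- bumper_foot: Bystander: orange silicone foot, 22 mm across, 10 mm high. Origin under its centre.
- spacer: Bystander: knurled aluminium spacer standing upright, 13 mm across, 30 mm high. Origin under its centre.
- screwdriver: Bystander: screwdriver with a red handle, 180 mm long, lying along x at the robot's right.
Not all that is in view belongs to the job. There is more than one size of the stylus_stand; the job needs the larger. What is shaped like the stylus but pink is not meant.

How it is judged:
On the way, in this order (a step that is already met when the one before it is completed fails the run):
1. the cover is lowered fully closed (under 0.03 rad) (value of joint cover below 0.03 rad and height (world z) of stylus_tip below 0.05 m), for 0.2 s.
2. the stylus is drawn out of its stand in the gripper (height (world z) of stylus_tip above 0.065 m and contact force between the fingers and stylus above 1 N and value of joint cover below 0.03 rad), for 0.2 s.
At the end, for the whole second after the job is handed in: The cover is closed (under 0.03 rad), the stylus in the fingers' grip (over 2 N) reaches through the hole onto the button (tip within 7 mm of its axis, at least 28 mm below the ring's top) and holds it pressed at least 4 of its 5 mm with more than 2 N (value of joint cover below 0.03 rad and value of joint reset_button above 0.004 m and z of stylus_tip in the frame of reset_hole below -0.028 m and horizontal distance between stylus_tip and button_top below 0.007 m and contact force between stylus and reset_button above 2 N and contact force between the fingers and stylus above 2 N and contact force between stylus and stylus_stand below 0.1 N); the arm keeps its last pose, push and grip.
It fails at once if the button is pressed while the cover is open (value of joint reset_button above 0.0015 m and value of joint cover above 0.06 rad).
It fails at once if the cover is slammed (faster than 2.5 rad/s in its last 0.3 rad) (value of joint cover below 0.3 rad and velocity of joint cover below -2.5 rad/s).
It fails at once if the button is forced (over 40 N) (contact force between stylus and reset_button above 40 N).
It fails at once if a bystander is pushed more than 20 mm from its place, or the spacer is knocked over (distance of any of card_rack, fan_guard, sma_plug, sma_jack, bumper_foot, spacer, screwdriver from where it was at the start of the episode above 0.02 m or angle between spacer's own z axis and vertical above 0.5 rad).
It also fails if it takes over 64 s, if anything falls off the work surface, if the arm or the gripper's body presses on something with over 40 N, if the wrist force passes 120 N, or if a joint passes its speed limit or range.

### The arm

A 6-joint arm with a two-finger parallel gripper is mounted at the origin on the work surface. World frame = base frame: x ahead of the robot, y to its left, z up, the work surface at z = 0. Lengths are in m, angles in rad, forces in N, time in s.
With the tool pointing down it reaches from about 0.375 to 0.975 m from the base axis. Payload 3.8 kg.
Tool frame: the origin (TCP) lies on the mounting face of the last link; the fingertips stand 173 mm ahead of it and the grasp point (between the pads) lies 155 mm ahead of it; z points along the fingers, y is the direction in which the jaws open and shut (so a half turn about z gives the same grasp; the last joint's range is limited). The gripper opens to 85 mm and grips with 20 to 120 N. Pads are 22 mm wide; open, the fingers measure 114 mm over their backs; the gripper's body (76 mm by 85 mm) begins 54 mm behind the grasp point. The pads swing forward as they close: fully open they stand 13 mm farther back than shut.
Start: joints at [-1.29, 0.264, 1.604, -0, 1.274, -0.037], TCP at [0.211, -0.641, 0.405] pointing down, gripper open.
Joint ranges: [-2.63, 2.63], [-0.94, 2.18], [0.31, 2.57], [-1.31, 4.45], [0, 2.66], [-2.55, 2.55]. Speed limits (rad/s): [2.57, 2.57, 3.14, 3.14, 3.14, 3.14].

### API

Orientations are given as a rotation vector (axis times angle).
In Python, from workcell import bot gives the robot as it stands.
- The arm moves only by the shell command python3 -m jog 'ROWS' [FORCE]. ROWS is JSON, a list that holds one entry, the list of rows, each a list of 7 numbers: the closure, from 0 (fully open) to 1 (shut), then the shift along the tool's x, y, z in cm, then the turn, a rotation vector about the tool's x, y, z in rad. A call has 1 to 12 rows; each row is the pose to reach, as a shift and turn from the pose commanded when the call began, along the tool's axes at that moment; what a row does not reach only later rows make up. A row lasts 1/8 s, in which the tool goes at most 62.5 mm and 10.7 degrees, less where a joint would pass 70% of its speed; a pose out of reach is approached as far as the arm can. A call with a gripper value outside its range is refused whole. The fingers move at their own pace and stop on an object; FORCE is the grip in N (left out, the last holds). Time passes only in rows, so rows that repeat a pose let the fingers close. It gives the time, the measured TCP pose, the force and the opening at its end, in the units of the state.
- bot.read_state(): the state, without advancing time (a new reading comes with each control period).
- bot.read_camera(name): name is "side" or "top"; returns the picture (420x560x3 uint8, red, green, blue); there is no depth.
- bot.camera_model(name): a dict with "intrinsics" (3x3 intrinsics, pixels), "rvec" (rotation vector, rad) and "tvec" (3), from world to camera coordinates, as OpenCV has them. Camera axes: x right, y down, z forward; pixel columns grow to the right and rows downward; lengths in m; the calibration is good to about 2 mm. A picture is of the moment at which its call begins. camera_model takes no time and is no camera call.
- bot.finish_job(): hands the job in, once; it reports no verdict.
The state is a dict: "time": time; "q": joint angles; "joint_vel": joint speeds; "joint_torque": joint torques, N m; "tool_pos": TCP position; "tcp_rot": TCP orientation; "wrist_force": force on the tool from outside, world axes, zero at the start; "torque": the same for the moment, N m; "width": opening from 0.0 (shut) to 1.0 (fully open).
Only numpy, scipy, OpenCV 4.12 (cv2) and the standard library are available. Lean on these libraries where they do the work, as an engineer would, in place of code of your own. Each camera call takes 0.05 s, during which the arm holds its last target.

## Working session

There is one attempt and no reset: what is moved stays moved. The work goes in short steps, Python scripts to look and compute and a shell command to move; the robot and the scene stay as the last step left them, time stands still between calls to the robot, and variables do not carry over. Pictures are saved under pics/ and viewed, and the job is handed in when it is done.

```bash
ls; mkdir -p pics
python3 - <<'E'
from workcell import bot
import cv2
s=bot.read_state();print({k:(v if isinstance(v,float) else [round(float(x),4) for x in v]) for k,v in s.items()})
for n in("side","top"):
    im=bot.read_camera(n);cv2.imwrite(f"pics/{n}0.png",im[:,:,::-1]);print(n,bot.camera_model(n))
E
```

```text
pics
{'time': 0.0, 'q': [-1.2899, 0.2648, 1.6054, 0.0, 1.2737, -0.0369], 'joint_vel': [-0.0005, -0.0014, 0.0006, 0.0007, 0.002, 0.001], 'joint_torque': [-0.0032, -51.5121, -36.7321, -0.0005, 0.0129, 0.0], 'tool_pos': [0.2108, -0.6409, 0.4033], 'tcp_rot': [-3.0998, -0.4967, 0.0004], 'wrist_force': [-0.3929, 0.5429, 0.5081], 'torque': [0.0071, -0.0368, 0.0109], 'width': 0.9993168987853391}
side {'intrinsics': array([[398.5963968 ,   0.        , 274.84014278],
       [  0.        , 398.5963968 , 214.91939955],
       [  0.        ,   0.        ,   1.        ]]), 'rvec': array([ 0.07131441, -2.74448393,  1.45717646]), 'tvec': array([0.60957167, 0.09166632, 0.93567082])}
top {'intrinsics': array([[460.36485971,   0.        , 281.88053479],
       [  0.        , 460.36485971, 210.80364804],
       [  0.        ,   0.        ,   1.        ]]), 'rvec': array([ 2.16715558, -2.1747766 ,  0.14682219]), 'tvec': array([-0.04312299,  0.58377642,  1.35021627])}
```

View pics/side0.png

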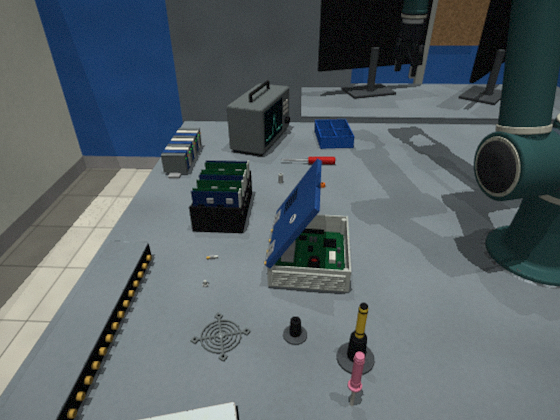

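View pics/top0.png

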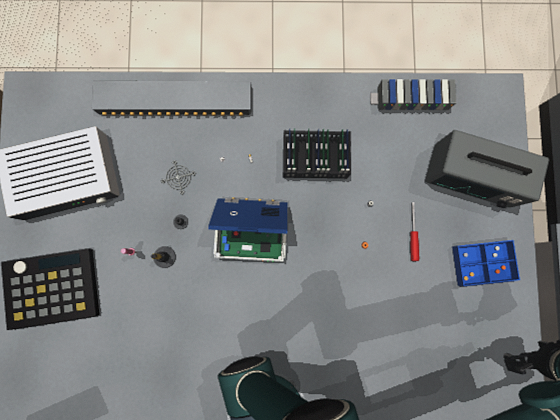

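The side view shows the cover leaning over the tub, with the hinge on the left near (270,262) and the free edge near (320,168). The yellow handle is at side (362,322) and top (~160,256), in the larger stand.

Things that could be taken for the stylus or its stand:
- Yellow stylus in the large stand: side (360,340), top (163,256).
- Pink lookalike: side (356,372), top (127,251).
- Small empty stand: side (295,330), top (181,221).

By the description I choose the yellow one in the large stand, and check it in close crops.

Run:
```python
import cv2,numpy as np
s=cv2.imread("pics/side0.png");t=cv2.imread("pics/top0.png")
a=cv2.resize(s[290:410,270:400],None,fx=4,fy=4,interpolation=cv2.INTER_CUBIC)
b=cv2.resize(s[155:300,255:365],None,fx=4,fy=4,interpolation=cv2.INTER_CUBIC)
cv2.imwrite("pics/c1.png",a);cv2.imwrite("pics/c2.png",b)
c=cv2.resize(t[185:275,110:300],None,fx=4,fy=4,interpolation=cv2.INTER_CUBIC);cv2.imwrite("pics/c3.png",c)
```

```text
(no output)
```

View pics/c1.png

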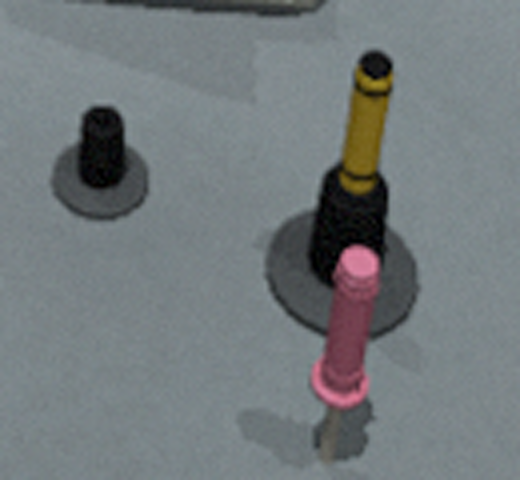

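View pics/c2.png

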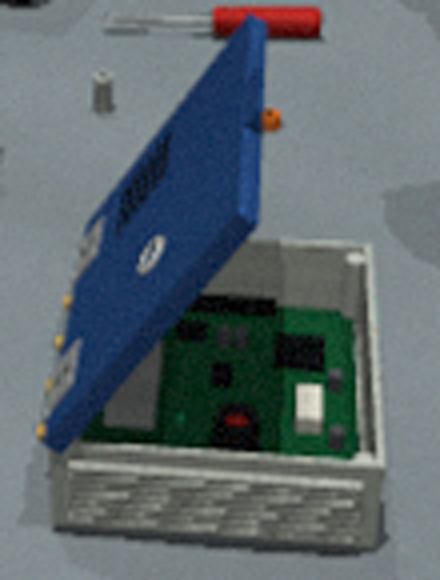

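View pics/c3.png

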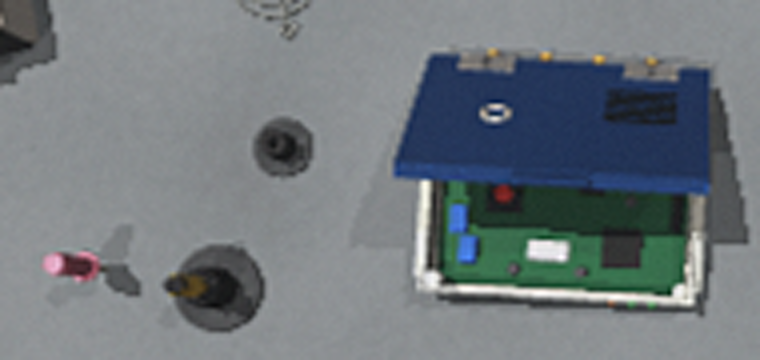

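The crops confirm the choice: the yellow stylus with its black cap stands in the large stand, and the pink one is free-standing beside it towards +y. Next I triangulate the key points.

```bash
cat > h.py <<'E'
import numpy as np,cv2
from workcell import bot
def cam(n):
    m=bot.camera_model(n);K=np.array(m["intrinsics"]);R=cv2.Rodrigues(np.array(m["rvec"],float))[0];t=np.array(m["tvec"],float);return K,R,t
def ray(n,p):
    K,R,t=cam(n);d=R.T@np.linalg.solve(K,[p[0],p[1],1.]);return -R.T@t,d/np.linalg.norm(d)
def plane(n,p,z):
    c,d=ray(n,p);return c+d*(z-c[2])/d[2]
def tri(ps,pt):
    c1,d1=ray("side",ps);c2,d2=ray("top",pt)
    s=np.linalg.lstsq(np.c_[d1,-d2],c2-c1,rcond=None)[0]
    a=c1+s[0]*d1;b=c2+s[1]*d2;return (a+b)/2,np.linalg.norm(a-b)
def proj(n,X):
    K,R,t=cam(n);p=K@(R@np.array(X)+t);return p[:2]/p[2]
def crop(u,v,u0,v0): return (u+.5)/4-.5+u0,(v+.5)/4-.5+v0
E
python3 - <<'E'
from h import *
np.set_printoptions(precision=4,suppress=True)
S1=lambda u,v:crop(u,v,270,290);S2=lambda u,v:crop(u,v,255,155);T=lambda u,v:crop(u,v,110,185)
print("cams",ray("side",(0,0))[0],ray("top",(0,0))[0])
print("cap",tri(S1(375,62),T(172,284)))
print("disc",plane("side",S1(341,272),.004),plane("top",T(220,288),.004))
print("ring",tri(S2(151,255),T(495,113)))
print("btn",tri(S2(238,420),T(503,193)), plane("top",T(503,193),.038),plane("side",S2(238,420),.038))
for n,p in dict(hL=(432,55),hR=(712,68),fL=(428,287),fR=(690,300)).items(): print(n,plane("top",T(*p),.062))
print("freeL",tri(S2(250,218),T(398,168)),"freeR",tri(S2(255,18),T(712,183)))
print("pink top",tri(S1(360,258),T(56,262)),plane("side",S1(328,458),0))
E
```

```text
cams [0.5631 0.7567 0.6048] [ 0.424  -0.0179  1.4091]
cap (array([0.4509, 0.3111, 0.136 ]), np.float64(0.003777910803403639))
disc [0.4523 0.3101 0.004 ] [0.4485 0.3094 0.004 ]
ring (array([0.567 , 0.0907, 0.1461]), np.float64(0.0034879866714133505))
btn (array([0.5185, 0.0933, 0.0411]), np.float64(0.0027347857418722338)) [0.5174 0.0937 0.038 ] [0.5196 0.0893 0.038 ]
hL [0.6177 0.1446 0.062 ]
hR [ 0.6076 -0.0617  0.062 ]
fL [0.4476 0.1456 0.062 ]
fR [ 0.4373 -0.0447  0.062 ]
freeL (array([0.523 , 0.1483, 0.2077]), np.float64(0.001299326033351485)) freeR (array([ 0.5132, -0.0566,  0.2076]), np.float64(0.002527050043767884))
pink top (array([0.466 , 0.3942, 0.125 ]), np.float64(0.00256270466847041)) [0.4662 0.3943 0.    ]
```

```bash
cat >> h.py <<'E'
from scipy.spatial.transform import Rotation as Ro
RT=np.array([[0,1,0],[1,0,0],[0,0,-1.]])
def to(tip,d=.173):
    "shift cm & turn in current tool axes to bring point d ahead of TCP to world tip, with RT"
    s=bot.read_state();R=Ro.from_rotvec(s["tcp_rot"]).as_matrix();p=np.array(s["tool_pos"])
    tgt=np.array(tip)-RT[:,2]*d
    return np.round(R.T@(tgt-p)*100,2),np.round(Ro.from_matrix(R.T@RT).as_rotvec(),3)
def st():
    s=bot.read_state();p=np.array(s["tool_pos"]);R=Ro.from_rotvec(s["tcp_rot"]).as_matrix()
    print("t",round(s["time"],2),"tcp",p.round(4),"tip",(p+R[:,2]*.173).round(4),"F",np.round(s["wrist_force"],1),"w",round(s["width"],3),"R",R[:,:2].T.round(3).tolist())
E
python3 - <<'E'
from h import *
st();print(to((.575,.05,.25)))
E
```

```text
t 0.1 tcp [ 0.2109 -0.6409  0.4034] tip [ 0.2108 -0.6406  0.2304] F [-0.5 -0.7  0.3] w 1.0 R [[0.95, 0.313, 0.0], [0.313, -0.95, -0.002]]
(array([ 56.18, -54.25,  -1.84]), array([-2.000e-03, -1.000e-03, -1.253e+00]))
```

```bash
python3 -m jog '[[[1,4,-4,-2,0,0,-0.1],[1,9,-9,-2,0,0,-0.25],[1,13.5,-13,-2,0,0,-0.4],[1,18,-17,-2,0,0,-0.5],[1,22.5,-22,-2,0,0,-0.6],[1,27,-26,-2,0,0,-0.7],[1,31.5,-30.5,-2,0,0,-0.8],[1,36,-35,-2,0,0,-0.9],[1,40.5,-39,-2,0,0,-1],[1,45,-43.5,-2,0,0,-1.1],[1,49.5,-48,-2,0,0,-1.2],[1,54,-52,-2,0,0,-1.253]]]' 40; python3 -c "
from h import *
st();print(to((.575,.05,.24)))"
```

```text
time: 1.6
tool_pos: [0.5587, 0.0184, 0.4244]
tcp_rot: [2.219, 2.224, -0.001]
wrist_force: [0.1, 0.1, 0.0]
width: -0.001
t 1.6 tcp [0.5587 0.0184 0.4244] tip [0.5587 0.0183 0.2514] F [0.1 0.1 0. ] w -0.001 R [[-0.003, 1.0, -0.0], [1.0, 0.003, -0.0]]
(array([3.16, 1.63, 1.14]), array([-0.   ,  0.   ,  0.003]))
```

Run:
```python
from h import *
for a in [1.1,1.05,1,.95,.9,.85,.8,.75,.7,.65,.6,.55,.5,.45,.4,.35,.3,.25,.2,.15,.1,.05,0,-.03]:
    r=.150;x=.6127-r*np.cos(a)+.004*np.sin(a)+.012;z=.062+r*np.sin(a)+.004*np.cos(a)
    d=[(.049-.0184)*100,(x-.5587)*100,(.2514-z)*100]
    print(a,np.round(d,1),round(x,4),round(z,4))
```

```text
1.1 [3.1 0.2 5.4] 0.5602 0.1975
1.05 [ 3.1 -0.5  5.7] 0.5535 0.1941
1 [ 3.1 -1.2  6.1] 0.547 0.1904
0.95 [ 3.1 -1.8  6.5] 0.5407 0.1863
0.9 [ 3.1 -2.4  6.9] 0.5346 0.182
0.85 [ 3.1 -3.   7.4] 0.5287 0.1773
0.8 [ 3.1 -3.6  7.9] 0.5231 0.1724
0.75 [ 3.1 -4.1  8.4] 0.5177 0.1672
0.7 [ 3.1 -4.6  9. ] 0.5126 0.1617
0.65 [ 3.1 -5.1  9.5] 0.5077 0.156
0.6 [ 3.1 -5.6 10.1] 0.5032 0.15
0.55 [ 3.1 -6.  10.8] 0.4989 0.1438
0.5 [ 3.1 -6.4 11.4] 0.495 0.1374
0.45 [ 3.1 -6.7 12.1] 0.4914 0.1308
0.4 [ 3.1 -7.1 12.7] 0.4881 0.1241
0.35 [ 3.1 -7.4 13.4] 0.4852 0.1172
0.3 [ 3.1 -7.6 14.1] 0.4826 0.1101
0.25 [ 3.1 -7.8 14.8] 0.4804 0.103
0.2 [ 3.1 -8.  15.6] 0.4785 0.0957
0.15 [ 3.1 -8.2 16.3] 0.477 0.0884
0.1 [ 3.1 -8.3 17. ] 0.4758 0.081
0.05 [ 3.1 -8.4 17.8] 0.4751 0.0735
0 [ 3.1 -8.4 18.5] 0.4747 0.066
-0.03 [ 3.1 -8.4 19. ] 0.4746 0.0615
```

```bash
python3 -m jog '[[[1,3.1,2,1.5,0,0,0],[1,3.1,2,3.5,0,0,0],[1,3.1,0.6,5.3,0,0,0],[1,3.1,-0.5,5.7,0,0,0],[1,3.1,-1.2,6.1,0,0,0],[1,3.1,-1.8,6.5,0,0,0],[1,3.1,-2.4,6.9,0,0,0],[1,3.1,-3,7.4,0,0,0],[1,3.1,-3.6,7.9,0,0,0],[1,3.1,-4.1,8.4,0,0,0],[1,3.1,-4.6,9,0,0,0],[1,3.1,-5.1,9.5,0,0,0]]]'
python3 - <<'E'
from h import *
st();cv2.imwrite("pics/s1.png",bot.read_camera("side")[100:340,160:440,::-1].repeat(2,0).repeat(2,1))
E
```

```text
time: 3.1
tool_pos: [0.5071, 0.0474, 0.3291]
tcp_rot: [-2.221, -2.221, 0.0]
wrist_force: [0.7, 0.3, 1.1]
width: 0.001
t 3.1 tcp [0.5071 0.0474 0.3291] tip [0.5071 0.0474 0.1561] F [0.7 0.3 1.1] w 0.001 R [[-0.0, 1.0, 0.0], [1.0, 0.0, -0.0]]
```

View pics/s1.png

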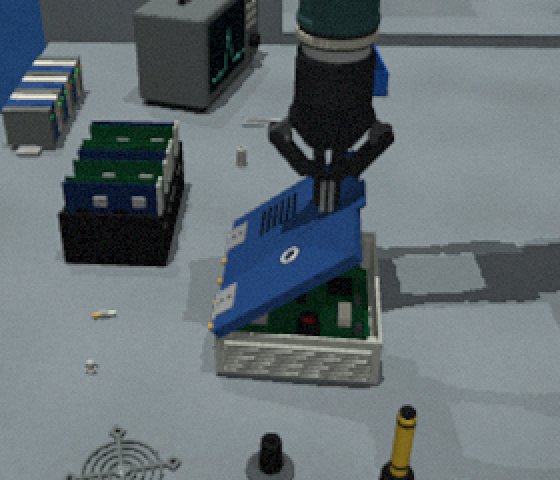

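The picture shows the fingers at crop (325,190) pushing on the outer face, with the cover now at about 0.6 rad. I continue along the arc.

```bash
python3 -m jog '[[[1,0,-0.5,0.6,0,0,0],[1,0,-0.9,1.3,0,0,0],[1,0,-1.3,1.9,0,0,0],[1,0,-1.6,2.6,0,0,0],[1,0,-2,3.2,0,0,0],[1,0,-2.3,3.9,0,0,0],[1,0,-2.5,4.6,0,0,0],[1,0,-2.7,5.3,0,0,0],[1,0,-2.9,6.1,0,0,0],[1,0,-3.1,6.8,0,0,0],[1,0,-3.2,7.5,0,0,0],[1,0,-3.3,8.0,0,0,0]]]'; python3 -m jog '[[[1,0,0,0.3,0,0,0],[1,0,0,0.6,0,0,0],[1,0,0,0.9,0,0,0],[1,0,0,1.1,0,0,0],[1,0,0,1.1,0,0,0]]]'
python3 - <<'E'
from h import *
st();cv2.imwrite("pics/s2.png",bot.read_camera("side")[100:340,160:440,::-1].repeat(2,0).repeat(2,1))
E
```

```text
time: 4.65
tool_pos: [0.4744, 0.0473, 0.2492]
tcp_rot: [2.221, 2.221, -0.0]
wrist_force: [-0.2, 1.2, 0.9]
width: -0.003
time: 5.28
tool_pos: [0.4744, 0.0473, 0.2394]
tcp_rot: [-2.221, -2.221, 0.001]
wrist_force: [-3.6, -0.1, 7.6]
width: 0.002
t 5.28 tcp [0.4744 0.0473 0.2394] tip [0.4743 0.0473 0.0664] F [-3.6 -0.1  7.6] w 0.002 R [[-0.0, 1.0, -0.0], [1.0, 0.0, -0.001]]
```

View pics/s2.png

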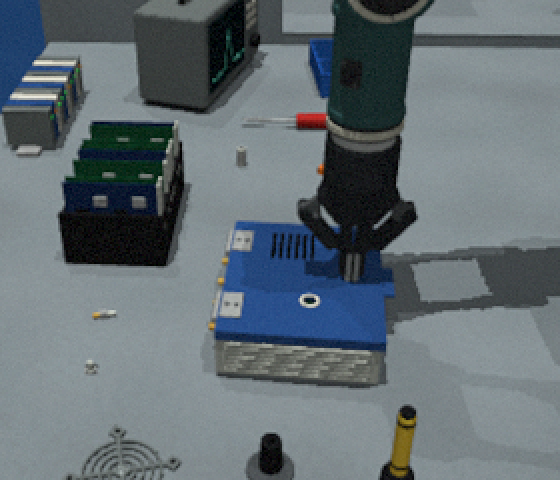

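The cover looks flush, and the fingertip height is 66.4 mm against the expected 66, with a reaction of about 8 N. I press slightly more, hold, then lift and measure the hole.

```bash
python3 -m jog '[[[1,0,0,0.2,0,0,0],[1,0,0,0.3,0,0,0],[1,0,0,0.3,0,0,0],[1,0,0,0.3,0,0,0],[1,0,0,0,0,0,0]]]';python3 -c "
from h import *
st()"; python3 -m jog '[[[1,0,0,-3,0,0,0],[1,0,0,-8,0,0,0],[0.6,4,-1,-13,0,0,0],[0.6,10,-2,-14,0,0,0],[0.6,14,-3,-14,0,0,0],[0.6,14,-3,-14,0,0,0]]]'
python3 - <<'E'
from h import *
st()
for n in("side","top"): cv2.imwrite(f"pics/{n}3.png",bot.read_camera(n)[:,:,::-1])
s=cv2.imread("pics/side3.png");t=cv2.imread("pics/top3.png")
cv2.imwrite("pics/d1.png",cv2.resize(s[200:310,250:380],None,fx=4,fy=4,interpolation=cv2.INTER_CUBIC))
cv2.imwrite("pics/d2.png",cv2.resize(t[185:275,130:310],None,fx=4,fy=4,interpolation=cv2.INTER_CUBIC))
E
```

```text
time: 5.95
tool_pos: [0.4748, 0.0474, 0.24]
tcp_rot: [2.22, 2.221, 0.002]
wrist_force: [1.0, -0.2, 0.1]
width: 0.003
t 5.95 tcp [0.4748 0.0474 0.24  ] tip [0.4751 0.0474 0.067 ] F [ 1.  -0.2  0.1] w 0.003 R [[-0.0, 1.0, 0.0], [1.0, 0.0, 0.002]]
time: 6.7
tool_pos: [0.4438, 0.1895, 0.3789]
tcp_rot: [-2.217, -2.226, -0.002]
wrist_force: [-0.5, -0.3, -0.7]
width: 0.397
t 6.7 tcp [0.4438 0.1895 0.3789] tip [0.4439 0.1896 0.2059] F [-0.5 -0.3 -0.7] w 0.397 R [[-0.004, 1.0, 0.001], [1.0, 0.004, 0.001]]
```

View pics/d1.png

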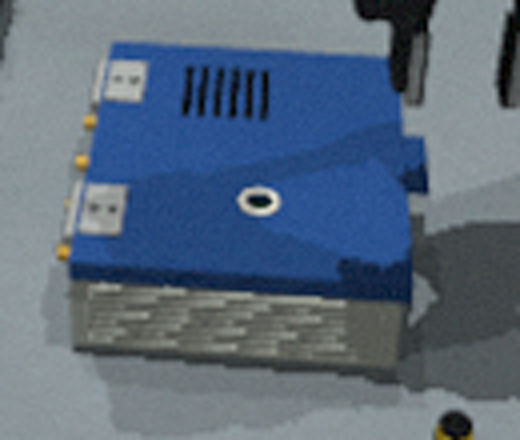

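View pics/d2.png

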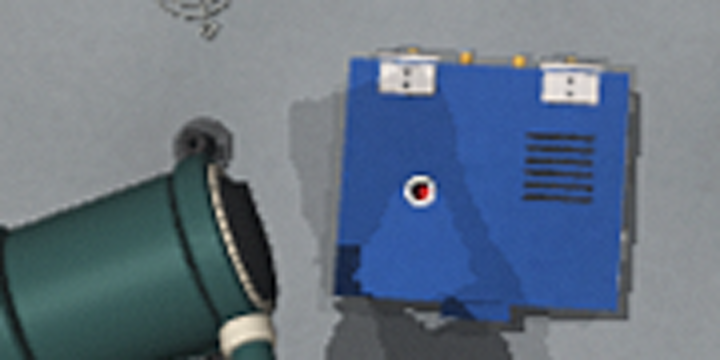

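The cover is flat on the tub. The ring is at side crop (259,201) and top crop (421,191), with the red button visible through the hole. I compute ring centroids from a white mask.

Run:
```python
from h import *
def ell(f,c):
    im=cv2.imread(f);u0,v0=int(c[0])-9,int(c[1])-9;p=cv2.resize(im[v0:v0+18,u0:u0+18],None,fx=8,fy=8,interpolation=cv2.INTER_CUBIC)
    g=p[:,:,2].astype(int)  # red channel: white vs blue
    m=((p.min(2)>95)).astype(np.uint8)
    cs,_=cv2.findContours(m,cv2.RETR_EXTERNAL,cv2.CHAIN_APPROX_NONE);k=max(cs,key=cv2.contourArea);e=cv2.fitEllipse(k)
    print(f,e[1]); return ((e[0][0]+.5)/8-.5+u0,(e[0][1]+.5)/8-.5+v0)
s=ell("pics/side3.png",crop(259,201,250,200));t=ell("pics/top3.png",crop(421,191,130,185))
print(s,t,tri(s,t),plane("side",s,.068),plane("top",t,.068))
T=lambda u,v:crop(u,v,130,185)
for p in((349,58),(631,72),(334,296),(617,311)):print(plane("top",T(*p),.066))
# stylus from first pics, known heights: cap top .134
S1=lambda u,v:crop(u,v,270,290);T0=lambda u,v:crop(u,v,110,185)
print("cap",plane("side",S1(375,64),.134),plane("top",T0(172,284),.134))
im=cv2.cvtColor(cv2.imread("pics/side0.png"),cv2.COLOR_BGR2HSV);m=cv2.inRange(im,(20,120,60),(35,255,255));m[:290]=0;m[360:]=0
ys,xs=np.nonzero(m[:,330:390]);print("yellow",ys.min(),ys.max(),xs.mean()+330,ys.mean(),plane("side",(xs.mean()+330,ys.mean()),.097))
print(to((.450,.311,.17),.155))
```

```text
pics/side3.png (59.77732849121094, 87.5830307006836)
pics/top3.png (64.71881103515625, 65.9518051147461)
(314.39371490478516, 249.8453369140625) (234.5473108291626, 232.35228061676025) (array([0.51872148, 0.09340759, 0.06829771]), np.float64(0.0037697030891425663)) [0.52055873 0.09269057 0.068     ] [0.5168646  0.09363336 0.068     ]
[0.6149313 0.1463367 0.066    ]
[ 0.60413468 -0.06083429  0.066     ]
[0.44106564 0.15514229 0.066     ]
[ 0.42934763 -0.0496298   0.066     ]
cap [0.45244739 0.30988348 0.134     ] [0.44911724 0.31198723 0.134     ]
yellow 307 338 360.8212765957447 322.83829787234043 [0.45261423 0.31251263 0.097     ]
(array([12.36,  0.59,  5.32]), array([-0.   ,  0.001,  0.001]))
```

The ring triangulates to (0.5187, 0.093, 0.068), and its height matches the 68 mm expected. The stylus axis is at (0.4508, 0.3112) and both cameras agree to about 2 mm. I move over it and go down.

```bash
python3 -m jog '[[[0.5,4,0.6,0,0,0,0],[0.5,8,0.6,0,0,0,0],[0.5,12.2,0.7,0,0,0,0],[0.5,12.2,0.7,2,0,0,0],[0.5,12.2,0.7,2,0,0,0],[0.5,12.2,0.7,2,0,0,0]]]'
python3 - <<'E'
from h import *
st();print(to((.4508,.3112,.097),.155))
cv2.imwrite("pics/s4.png",cv2.resize(bot.read_camera("side")[220:400,270:450,::-1],None,fx=3,fy=3))
E
```

```text
time: 7.55
tool_pos: [0.4519, 0.3082, 0.3586]
tcp_rot: [2.223, 2.219, -0.001]
wrist_force: [-0.7, 0.8, 0.7]
width: 0.504
t 7.55 tcp [0.4519 0.3082 0.3586] tip [0.4519 0.3081 0.1856] F [-0.7  0.8  0.7] w 0.504 R [[0.002, 1.0, -0.001], [1.0, -0.002, -0.0]]
(array([ 0.3 , -0.11, 10.66]), array([-0.   ,  0.001, -0.002]))
```

View pics/s4.png

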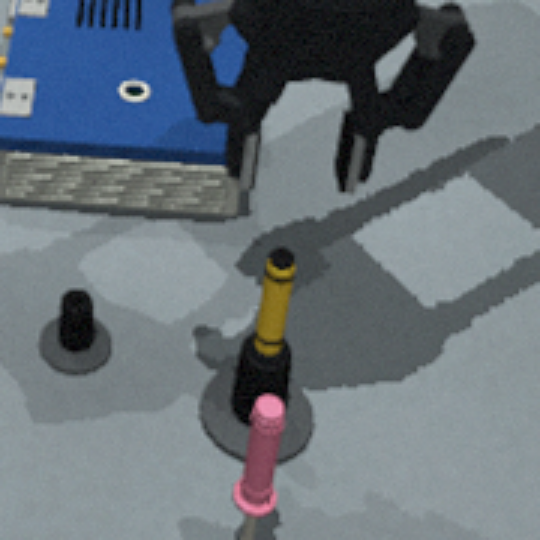

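The open fingers (s4 crop, 245 and 350 at row 180) straddle the yellow handle's axis (281,258). I descend and grip.

```bash
python3 -m jog '[[[0.5,0.3,-0.1,2,0,0,0],[0.5,0.3,-0.1,5,0,0,0],[0.5,0.3,-0.1,8,0,0,0],[0.5,0.3,-0.1,10.4,0,0,0],[0.5,0.3,-0.1,10.6,0,0,0],[0.5,0.3,-0.1,10.6,0,0,0],[1,0.3,-0.1,10.6,0,0,0],[1,0.3,-0.1,10.6,0,0,0],[1,0.3,-0.1,10.6,0,0,0],[1,0.3,-0.1,10.6,0,0,0],[1,0.3,-0.1,10.6,0,0,0],[1,0.3,-0.1,10.6,0,0,0]]]' 60; python3 -c "
from h import *
st()
cv2.imwrite('pics/s5.png',cv2.resize(bot.read_camera('side')[220:400,270:450,::-1],None,fx=3,fy=3))"
```

```text
time: 9.1
tool_pos: [0.4511, 0.3127, 0.2543]
tcp_rot: [2.221, 2.221, 0.004]
wrist_force: [-0.0, -1.2, 6.7]
width: 0.161
t 9.1 tcp [0.4511 0.3127 0.2543] tip [0.4515 0.3129 0.0813] F [-0.  -1.2  6.7] w 0.161 R [[-0.0, 1.0, 0.001], [1.0, 0.0, 0.002]]
```

View pics/s5.png

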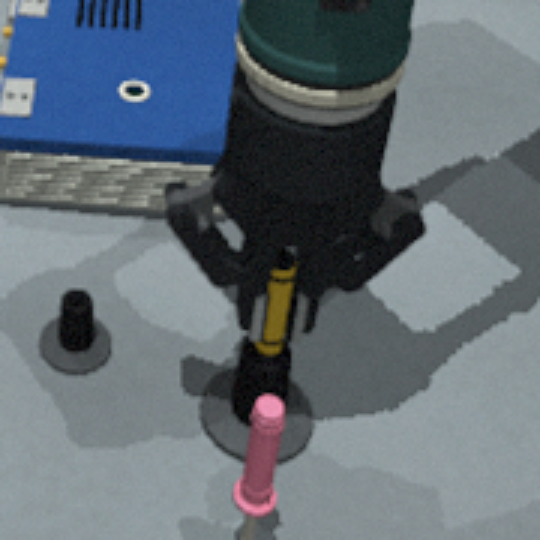

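The width of 0.161 (about 14 mm) matches the 15 mm handle, and the picture shows the handle between the pads. I lift straight up.

```bash
python3 -m jog '[[[1,0,0,-2,0,0,0],[1,0,0,-5,0,0,0],[1,0,0,-8,0,0,0],[1,0,0,-11,0,0,0],[1,0,0,-12,0,0,0],[1,0,0,-12,0,0,0],[1,0,0,-12,0,0,0],[1,0,0,-12,0,0,0]]]'; python3 -c "
from h import *
st();print(to((.5187,.093,.235),.155))
cv2.imwrite('pics/side6.png',bot.read_camera('side')[:,:,::-1]);cv2.imwrite('pics/s6.png',cv2.resize(cv2.imread('pics/side6.png')[190:340,300:450],None,fx=4,fy=4,interpolation=cv2.INTER_CUBIC))"
```

```text
time: 10.15
tool_pos: [0.45, 0.3121, 0.371]
tcp_rot: [-2.221, -2.221, 0.004]
wrist_force: [0.4, 0.1, -0.3]
width: 0.154
t 10.15 tcp [0.45   0.3121 0.371 ] tip [0.4496 0.3118 0.198 ] F [ 0.4  0.1 -0.3] w 0.154 R [[0.0, 1.0, -0.002], [1.0, -0.0, -0.002]]
(array([-21.91,   6.87,  -1.88]), array([-0.002,  0.002, -0.   ]))
```

View pics/s6.png

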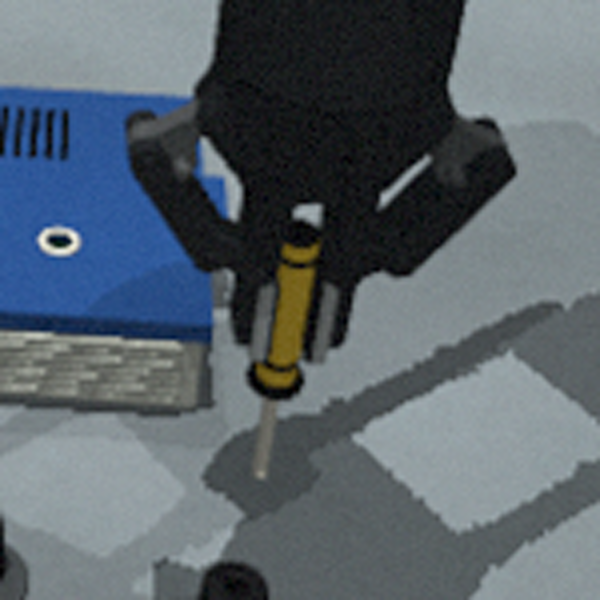

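```bash
python3 -c "
from h import *
S=lambda u,v:crop(u,v,300,190)
print(plane('side',S(261,477),.129),plane('side',S(275,388),.181),plane('side',S(303,232),.253))
print(proj('side',(.45,.312,.129)),S(261,477))
cv2.imwrite('pics/t6.png',cv2.resize(bot.read_camera('top')[200:300,110:260,::-1],None,fx=4,fy=4))
"
```

```text
[0.44978597 0.31191903 0.129     ] [0.45121642 0.3158872  0.181     ] [0.44986356 0.31266109 0.253     ]
[364.74459743 308.9087427 ] (364.875, 308.875)
```

View pics/t6.png

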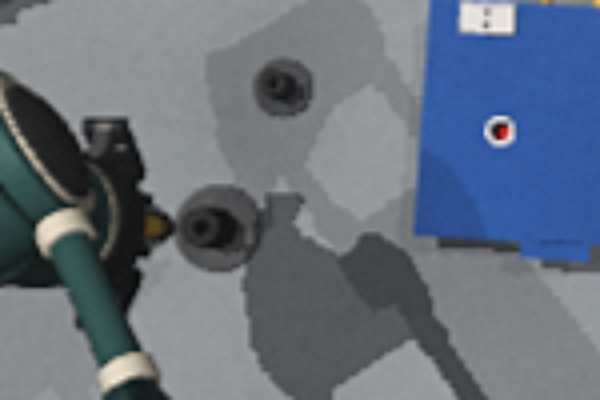

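The stylus hangs vertical, and its tip is on the tool axis to within 1 mm. I move over the hole at a tip height of about 0.129, then lower to about 0.08 and look.

```bash
python3 -m jog '[[[1,-3,1,0,0,0,0],[1,-7,2.5,0,0,0,0],[1,-11,4,0,0,0,0],[1,-15,5,0,0,0,0],[1,-19,6.2,0,0,0,0],[1,-21.5,6.8,0,0,0,0],[1,-21.9,6.95,0,0,0,0],[1,-21.9,6.95,2,0,0,0],[1,-21.9,6.95,4,0,0,0],[1,-21.9,6.95,4.5,0,0,0],[1,-21.9,6.95,4.5,0,0,0],[1,-21.9,6.95,4.5,0,0,0]]]'; python3 -c "
from h import *
st()
cv2.imwrite('pics/side7.png',bot.read_camera('side')[:,:,::-1]);cv2.imwrite('pics/top7.png',bot.read_camera('top')[:,:,::-1])
cv2.imwrite('pics/s7.png',cv2.resize(cv2.imread('pics/side7.png')[200:280,260:360],None,fx=6,fy=6,interpolation=cv2.INTER_CUBIC))
cv2.imwrite('pics/t7.png',cv2.resize(cv2.imread('pics/top7.png')[190:270,190:290],None,fx=6,fy=6,interpolation=cv2.INTER_CUBIC))"
```

```text
time: 11.75
tool_pos: [0.5203, 0.0937, 0.3286]
tcp_rot: [2.22, 2.221, 0.002]
wrist_force: [0.5, 0.3, -0.4]
width: 0.16
t 11.75 tcp [0.5203 0.0937 0.3286] tip [0.5206 0.0937 0.1556] F [ 0.5  0.3 -0.4] w 0.16 R [[-0.0, 1.0, 0.0], [1.0, 0.0, 0.002]]
```

View pics/s7.png

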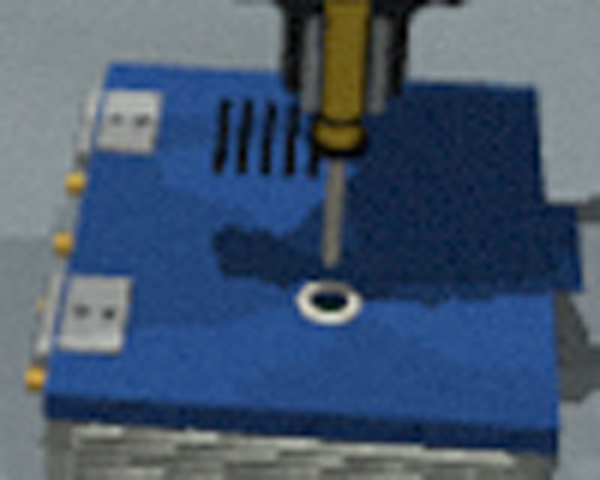

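View pics/t7.png

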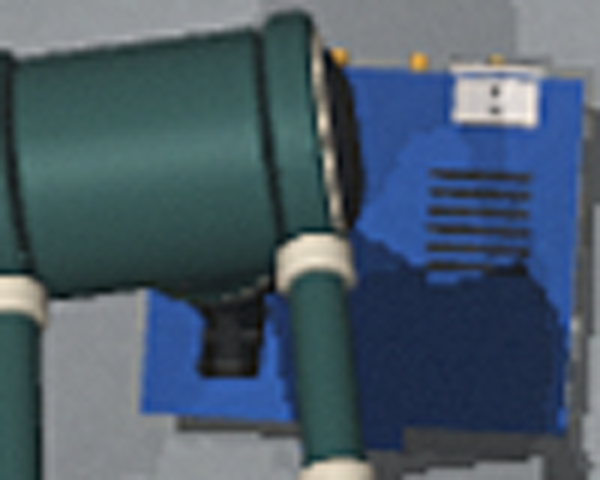

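The tip is at s7 (332,265), just above the ring centre at (328,301). I compute the offset.

```bash
python3 -c "
from h import *
S=lambda u,v:((u+.5)/6-.5+260,(v+.5)/6-.5+200)
print(plane('side',S(332,266),.0866),plane('side',S(328,301.5),.068),proj('side',(.5205,.0937,.0866)),S(332,266))
print(to((.5195,.0932,.115),.155))
"
```

```text
[0.52043437 0.09598706 0.0866    ] [0.52086258 0.09266427 0.068     ] [314.85588017 243.240293  ] (314.9166666666667, 243.91666666666666)
(array([-0.04, -0.09,  5.87]), array([ 0.002, -0.   ,  0.   ]))
```

The side view agrees in x to within 0.5 mm. In y there is about 1 mm to correct, depending on height, and the hole leaves 4 mm of clearance. I lower into the hole.

```bash
python3 -m jog '[[[1,-0.06,0,0.5,0,0,0],[1,-0.06,0,1.2,0,0,0],[1,-0.06,0,2,0,0,0],[1,-0.06,0,2.8,0,0,0],[1,-0.06,0,3.5,0,0,0],[1,-0.06,0,4,0,0,0],[1,-0.06,0,4,0,0,0]]]'; python3 -c "
from h import *
st()
cv2.imwrite('pics/s8.png',cv2.resize(bot.read_camera('side')[200:280,260:360,::-1],None,fx=6,fy=6,interpolation=cv2.INTER_CUBIC))"
```

```text
time: 12.72
tool_pos: [0.5197, 0.0927, 0.2871]
tcp_rot: [-2.221, -2.221, 0.001]
wrist_force: [-0.4, -0.4, 0.1]
width: 0.156
t 12.72 tcp [0.5197 0.0927 0.2871] tip [0.5195 0.0927 0.1141] F [-0.4 -0.4  0.1] w 0.156 R [[-0.0, 1.0, -0.0], [1.0, 0.0, -0.001]]
```

View pics/s8.png

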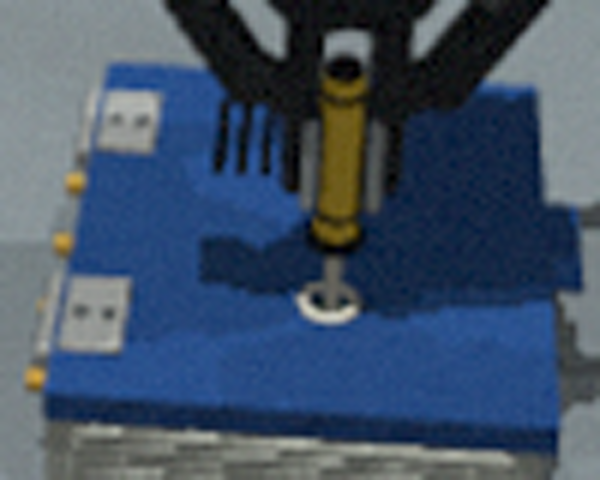

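The rod is in the hole (330,285) with no side force. I press in small steps and watch the force.

```bash
for i in 1; do :; done; python3 -m jog '[[[1,0,0,0.2,0,0,0],[1,0,0,0.4,0,0,0],[1,0,0,0.6,0,0,0],[1,0,0,0.6,0,0,0],[1,0,0,0.6,0,0,0]]]' ; python3 -m jog '[[[1,0,0,0.1,0,0,0],[1,0,0,0.2,0,0,0],[1,0,0,0.2,0,0,0],[1,0,0,0.2,0,0,0]]]'
```

```text
time: 13.4
tool_pos: [0.52, 0.0927, 0.282]
tcp_rot: [2.221, 2.221, 0.0]
wrist_force: [0.1, -0.6, 2.4]
width: 0.162
time: 13.9
tool_pos: [0.52, 0.0927, 0.2798]
tcp_rot: [2.221, 2.221, 0.0]
wrist_force: [-0.4, -0.1, 3.5]
width: 0.159
```

Contact: 2.4 N then 3.5 N, which follows the button's spring, about 2.5 mm in. I continue.

```bash
python3 -m jog '[[[1,0,0,0.1,0,0,0],[1,0,0,0.2,0,0,0],[1,0,0,0.2,0,0,0],[1,0,0,0.2,0,0,0]]]' ; python3 -m jog '[[[1,0,0,0.1,0,0,0],[1,0,0,0.1,0,0,0],[1,0,0,0.1,0,0,0]]]'
```

```text
time: 14.4
tool_pos: [0.52, 0.0927, 0.2778]
tcp_rot: [2.221, 2.221, 0.0]
wrist_force: [-0.1, 1.0, 4.7]
width: 0.159
time: 14.78
tool_pos: [0.5201, 0.0928, 0.2772]
tcp_rot: [2.221, 2.221, 0.001]
wrist_force: [-0.1, 0.3, 7.2]
width: 0.159
```

```bash
python3 -m jog '[[[1,0,0,0.05,0,0,0],[1,0,0,0.1,0,0,0],[1,0,0,0.1,0,0,0],[1,0,0,0.1,0,0,0]]]'; python3 -c "
from h import *
st()
cv2.imwrite('pics/s9.png',cv2.resize(bot.read_camera('side')[200:300,260:360,::-1],None,fx=6,fy=6,interpolation=cv2.INTER_CUBIC));st()"
```

```text
time: 15.28
tool_pos: [0.5203, 0.0928, 0.2771]
tcp_rot: [2.221, 2.221, 0.001]
wrist_force: [-2.2, 0.3, 11.3]
width: 0.156
t 15.28 tcp [0.5203 0.0928 0.2771] tip [0.5205 0.0928 0.1041] F [-2.2  0.3 11.3] w 0.156 R [[0.0, 1.0, 0.0], [1.0, -0.0, 0.001]]
t 15.32 tcp [0.5203 0.0928 0.2771] tip [0.5205 0.0928 0.1041] F [-1.5 -1.3 11. ] w 0.164 R [[-0.0, 1.0, 0.0], [1.0, 0.0, 0.001]]
```

View pics/s9.png

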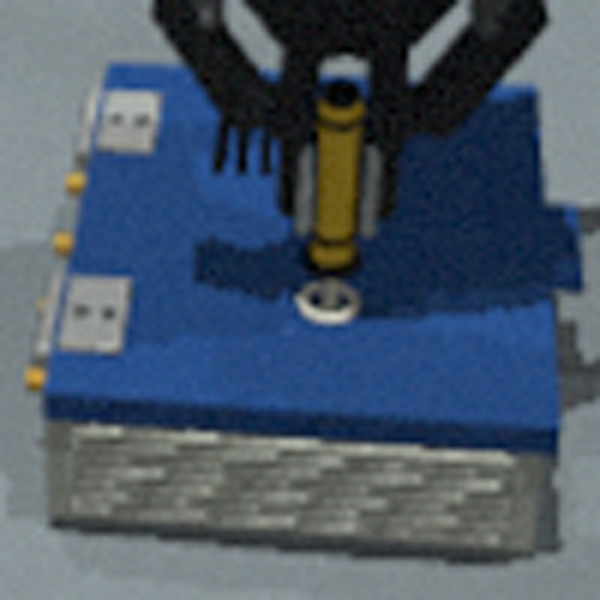

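The rod passes through the ring (328,295), the collar is clear above it, and the cover is flat. The force followed the spring's 2 to 5 N over about 5 mm, then rose stiffly to 11 N at the stop. I hand in.

```bash
python3 -c "
from h import *
print(bot.finish_job());st()"
```

```text
the job is handed in; nothing more can be done
None
the job is handed in; nothing more can be done
```

I lowered the cover with shut fingers along its arc until it was closed, which took about 3 s. I then drew the yellow stylus from the large stand, put its rod through the ringed hole and pressed the reset button to its stop. I handed in at about 15.3 s with the stylus still gripped and the button held down; the system gave no verdict.

**Cover:** at closing the fingertips stood at 66.4 mm against 66 mm expected, with about 8 N reaction. The pictures afterwards show the cover lying flat.

**Button:** the force rose from 2.4 to 4.7 N over about 4 mm, as the button's spring should, then rose stiffly to about 11 N at the stop. That is well under the 40 N limit.

**Grip:** the opening read 0.16, about 14 mm, which fits the 15 mm handle.

**Disagreements:** the two cameras differed by up to 4 mm in x on the ring. I aimed between them, and the side view then showed the tip within about 0.5 mm in x of that aim. The arm hid the hole from the top camera, so the final x-y fit was checked only from the side. I did not measure the bystanders again at the end.

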